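# Snap the lid onto the suction bowl, section by section

### The job

The teal lid has been laid on the yellow suction bowl, but all four sections of its rim are still sprung up. Press round the rim with the fingertips, section by section on the dark thumb pads, until all four have clicked shut and lie flat. Only press: do not lift the lid, and leave the aluminium cup, the teething keys and the placemat holder where they are.

Things in the scene. Friction and masses are not known exactly. Their poses are not given: they have to be found in the camera images.
- bowl: Yellow suction bowl, 131 mm across, 56 mm high, stuck firmly to the grey tray by its suction foot (it cannot shift), with a round teal press-on lid lying on it. Origin: centre of its underside, on the tray surface, which is level with the benchtop and has an 18 mm lip. z up; x points through the middle of lid section 1, y through section 2.
- lid_centre (a point): Centre of the lid's flat top, 59 mm above the tray; z up. The lid is 140 mm across and 3 mm thick; its pale rigid middle is bounded by four straight moulded flex lines, each 50 mm from the centre. Outside each flex line lies one of the four rim sections.
- lid (a joint): How far the lid has been lifted off the bowl, m: 0 = lying on the bowl. It must stay at 0.
- section_1 (a joint): Rim section 1, on the bowl's +x side: stiff flap, a circle segment 20 mm deep outside its flex line. Rad: 0 = sprung up (outer edge 6 mm too high), 0.32 = clicked shut, level with the lid's middle. Pressed less than half-way it springs back; past half-way it snaps down and stays. Resists most at first, 8 N at the edge, 12 N on the pad, then gives; shut it is a firm stop.
- section_2 (a joint): Rim section 2, on the bowl's +y side: stiff flap, a circle segment 20 mm deep outside its flex line. Rad: 0 = sprung up (outer edge 6 mm too high), 0.32 = clicked shut, level with the lid's middle. Pressed less than half-way it springs back; past half-way it snaps down and stays. Resists most at first, 8 N at the edge, 12 N on the pad, then gives; shut it is a firm stop.
- section_3 (a joint): Rim section 3, on the bowl's -x side: stiff flap, a circle segment 20 mm deep outside its flex line. Rad: 0 = sprung up (outer edge 6 mm too high), 0.32 = clicked shut, level with the lid's middle. Pressed less than half-way it springs back; past half-way it snaps down and stays. Resists most at first, 8 N at the edge, 12 N on the pad, then gives; shut it is a firm stop.
- section_4 (a joint): Rim section 4, on the bowl's -y side: stiff flap, a circle segment 20 mm deep outside its flex line. Rad: 0 = sprung up (outer edge 6 mm too high), 0.32 = clicked shut, level with the lid's middle. Pressed less than half-way it springs back; past half-way it snaps down and stays. Resists most at first, 8 N at the edge, 12 N on the pad, then gives; shut it is a firm stop.
- pad_1 (a point): Centre of the top of the dark ribbed thumb pad (9 mm radially by 26 mm along the rim, 1.6 mm high) on section 1: the place to press, straight down. 62 mm from the lid's centre; when shut it lies 60.6 mm above the tray, while sprung up about 4 mm higher. x points outward when the section is shut (tipped with the section), z is square to the pad.
- pad_2 (a point): Centre of the top of the dark ribbed thumb pad (9 mm radially by 26 mm along the rim, 1.6 mm high) on section 2: the place to press, straight down. 62 mm from the lid's centre; when shut it lies 60.6 mm above the tray, while sprung up about 4 mm higher. x points outward when the section is shut (tipped with the section), z is square to the pad.
- pad_3 (a point): Centre of the top of the dark ribbed thumb pad (9 mm radially by 26 mm along the rim, 1.6 mm high) on section 3: the place to press, straight down. 62 mm from the lid's centre; when shut it lies 60.6 mm above the tray, while sprung up about 4 mm higher. x points outward when the section is shut (tipped with the section), z is square to the pad.
- pad_4 (a point): Centre of the top of the dark ribbed thumb pad (9 mm radially by 26 mm along the rim, 1.6 mm high) on section 4: the place to press, straight down. 62 mm from the lid's centre; when shut it lies 60.6 mm above the tray, while sprung up about 4 mm higher. x points outward when the section is shut (tipped with the section), z is square to the pad.
- cup_centre (a point): Centre, half-way up, of a loose empty aluminium cup, 68 mm across the rim and 75 mm high, standing on the tray. To be left alone.
- keys_centre (a point): Middle of a loose teething set lying flat on the tray: three silicone keys fanned out on a ring, about 95 mm long along x, 100 mm across and 8 mm thick, this point half-way up. To be left alone.
- holder_centre (a point): Middle of the top of a white clip-on placemat holder, 170 mm long, 20 mm wide, saddled over the lip of the tray's far edge, with a grey spring clip jaw and two orange thumb tabs on top; its top is about 22 mm above the lip. To be left alone.
Mind the look-alikes: they are no part of the job. There is more than one size of the bowl; the one meant has the size given above.

How it is judged:
At the end, for the whole second after the job is handed in: All four rim sections are clicked shut (each past 0.27 of 0.32 rad), the lid lies on the bowl (lifted less than 3 mm), and the cup, the teething keys and the placemat holder are at rest within 20 mm of where they stood (value of joint each of section_1, section_2, section_3, section_4 above 0.27 rad and value of joint lid below 0.003 m and distance of each of cup_centre, keys_centre, holder_centre from where it was at the start of the episode below 0.02 m and linear speed of each of cup, keys, mat_holder below 0.02 m/s); the robot touches nothing.
It fails at once if the lid is lifted off the bowl by more than 5 mm (value of joint lid above 0.005 m).
It fails at once if the cup, the teething keys or the placemat holder is shifted or carried by more than 25 mm (distance of any of cup_centre, keys_centre, holder_centre from where it was at the start of the episode above 0.025 m).
It fails at once if the cup is tipped (angle between cup_centre's own z axis and vertical above 0.5 rad).
It also fails if it takes over 40 s, if anything falls off the work surface, if the arm or the gripper's body presses on something with over 40 N, if the wrist force passes 120 N, or if a joint passes its speed limit or range.

### The arm

A 6-joint arm with a two-finger parallel gripper is mounted at the origin on the work surface. World frame = base frame: x ahead of the robot, y to its left, z up, the work surface at z = 0. Lengths are in m, angles in rad, forces in N, time in s.
With the tool pointing down it reaches from about 0.25 to 0.775 m from the base axis. Payload 4 kg.
Tool frame: the origin (TCP) lies at the very end of the fingers, on their centre line; the grasp point (between the pads) lies tcp_to_grasp behind it (tcp_to_grasp is the distance from the TCP to the grasp point, in m); z points along the fingers, y is the direction in which the jaws open and shut (so a half turn about z gives the same grasp; the last joint's range is limited). The gripper opens to 94 mm and grips with 3 to 60 N. Pads are 16 mm wide; open, the fingers measure 119 mm over their backs; the gripper's body (75 mm by 177 mm) begins 78 mm behind the grasp point.
Start: joints at [1.096, 0.087, 1.371, -0, 1.684, -0.103], TCP at [0.2, 0.512, 0.206] pointing down, gripper open.
Joint ranges: [-3.1, 3.1], [-0.76, 2.03], [0.27, 2.55], [-1.08, 4.22], [0.17, 2.65], [-2.57, 2.57]. Speed limits (rad/s): [2.79, 2.79, 3.14, 3.14, 3.14, 3.14].

### API

Orientations are given as [roll, pitch, yaw] about the fixed x, y, z axes, in that order (R = Rz(yaw) Ry(pitch) Rx(roll)).
In Python, from bench import * gives the robot as it stands.
- The arm moves only by the tool play_rows, never from a script. Its argument "rows" is a list of rows, each a list of 3 entries, a list of its own where there are three numbers: the finger opening in cm, from 0 to 9.4, then the shift along the world's x, y, z in cm, then the turn, a rotation vector about the world's x, y, z in rad. A call has 1 to 8 rows; each row is the pose to reach, as a shift and turn from the pose commanded when the call began; what a row does not reach only later rows make up. A row lasts 1/12 s, in which the tool goes at most 41.7 mm and 7.16 degrees, less where a joint would pass 70% of its speed; a pose out of reach is approached as far as the arm can. A call with a gripper value outside its range is refused whole. The fingers move at their own pace and stop on an object; the grip force is fixed at half the most. Time passes only in rows, so rows that repeat a pose let the fingers close. It gives the time, the measured TCP pose, the force and the opening at its end, in the units of the state.
- get_obs(): the state, without advancing time (a new reading comes with each control period).
- snapshot(name): name is "scene" or "top"; returns a dict with "pixels" (480x640x3 uint8, red, green, blue), "fx", "fy", "cx", "cy" (pixels), "dist_coeffs" ([k1, k2, p1, p2, k3] as OpenCV has them; the pictures are not rectified), "rvec" (rotation vector, rad) and "tvec" (3), from world to camera coordinates, as OpenCV has them. Camera axes: x right, y down, z forward; pixel columns grow to the right and rows downward; lengths in m; the calibration is good to about 2 mm. A picture is of the moment at which its call begins. There is no depth.
- close_job(): hands the job in, once; it reports no verdict.
Trained networks look in the newest picture that a camera, given by its name, has taken for a name from the list of things; names that differ only in an ending like _2 or _b are one class to them, and where a whole thing is asked for, a point or a joint stands for the part that bears it (a point fixed in the world has none). Each returns a list of dicts, best first, with "confidence" (0 to 1); they miss things now and then, are a little off and sometimes report something else, mostly with a low value. They report only what shows in the picture. A call takes as long as a camera call. They do not tell look-alikes from the thing itself.
- silhouettes(camera, label): "mask" (480x640 bool, what is visible of it) and "point" ([row, column] in pixels, amid what is visible of it).
The state is a dict: "time": time; "joint_positions": joint angles; "qvel": joint speeds; "joint_torque": joint torques, N m; "tool_pos": TCP position; "ee_rot": TCP orientation; "wrist_force": force on the tool from outside, world axes, zero at the start; "wrist_torque": the same for the moment, N m; "width": finger opening in m.
Only numpy, scipy, OpenCV 4.12 (cv2) and the standard library are available. Lean on these libraries where they do the work, as an engineer would, in place of code of your own. Each camera call takes 0.05 s, during which the arm holds its last target. There are 200 camera calls.

## Working session

There is one attempt and no reset: what is moved stays moved. The work goes in short steps, Python scripts to look and compute and a tool call to move; the robot and the scene stay as the last step left them, time stands still between calls to the robot, and variables do not carry over. Pictures are saved under pics/ and viewed, about 8 in all and at most 12, crops included, and the job is handed in when it is done.

Besides the shell and the picture viewer there is one more tool, called as name([rows], argument=value, ...), one row to a line, values as JSON. play_rows: Moves the arm, as the interface text tells. Its arguments: {"type":"object","properties":{"rows":{"type":"array"}},"required":["rows"]}

```bash
mkdir -p pics; python3 - <<'E'
from bench import *
import cv2,pickle
o=get_obs();print(o)
for n in("scene","top"):
    s=snapshot(n);cv2.imwrite(f"pics/{n}0.png",s["pixels"][:,:,::-1]);pickle.dump(s,open(n+".pkl","wb"))
    print(n,{k:v for k,v in s.items() if k!="pixels"})
    for l in("lid_centre","pad_1","bowl","section_1","cup_centre"):
        for d in silhouettes(n,l): print(n,l,round(d["confidence"],2),d["point"],d["mask"].sum())
E
```

```text
{'time': 0.0, 'joint_positions': array([ 1.09591139e+00,  8.79498927e-02,  1.37218542e+00, -2.29077887e-05,
        1.68358060e+00, -1.03112860e-01]), 'qvel': array([ 0.00045514,  0.00081621, -0.00025878,  0.00164008, -0.00099786,
        0.0011647 ]), 'joint_torque': array([-4.35894333e-05, -3.40177310e+01, -3.02427328e+01,  7.18908501e-02,
        3.28500720e-02, -1.69117734e-04]), 'tool_pos': array([0.19957614, 0.51195458, 0.20434187]), 'ee_rot': array([-3.13947833e+00, -1.95900526e-04,  2.76981782e+00]), 'wrist_force': array([ 0.73459447, -0.47951262, -0.18510167]), 'wrist_torque': array([-0.03138208, -0.0090784 , -0.0296262 ]), 'width': 0.09379685352090819}
scene {'fx': 468.2668959479603, 'fy': 468.2668959479603, 'cx': 315.4698403404982, 'cy': 245.1116841434609, 'dist_coeffs': array([-0.0480071,  0.       ,  0.       ,  0.       ,  0.       ]), 'rvec': array([ 1.25541764,  2.12401573, -1.0419901 ]), 'tvec': array([ 0.21632577, -0.21547096,  1.48988513])}
scene lid_centre 0.68 [255.3, 285.5] 1851
scene lid_centre 0.62 [215.9, 457.5] 2678
scene lid_centre 0.47 [240.4, 278.7] 138
s
[... 1232 characters left out ...]
[228.2, 320.0] 394
top pad_1 0.92 [178.5, 355.2] 299
top pad_1 0.81 [421.9, 200.6] 896
top pad_1 0.76 [225.4, 362.8] 381
top pad_1 0.74 [348.1, 140.0] 782
top pad_1 0.63 [188.1, 311.8] 408
top pad_1 0.59 [421.0, 136.0] 871
top pad_1 0.58 [354.2, 205.7] 844
top bowl 0.79 [203.4, 334.0] 4137
top bowl 0.69 [384.1, 170.7] 9476
top bowl 0.41 [191.4, 312.4] 362
top section_1 0.86 [230.3, 318.0] 360
top section_1 0.83 [180.9, 354.8] 369
top section_1 0.8 [350.0, 140.7] 807
top section_1 0.69 [420.2, 135.3] 886
top section_1 0.67 [355.1, 207.5] 782
top section_1 0.58 [188.9, 309.8] 350
top section_1 0.55 [225.1, 362.5] 340
top section_1 0.55 [421.4, 202.3] 792
top cup_centre 0.78 [171.9, 421.0] 1130
```

View pics/top0.png

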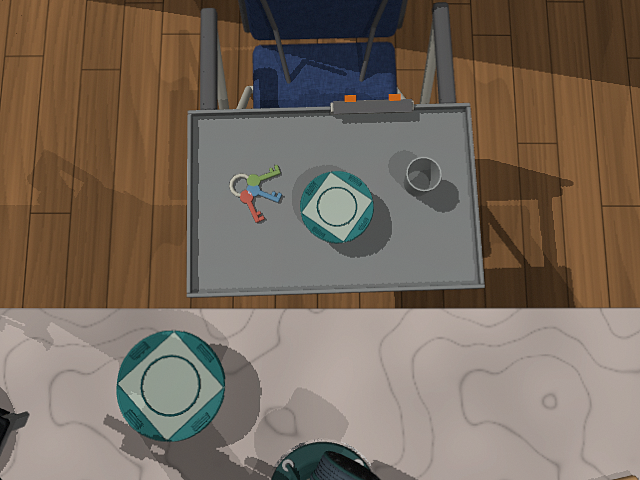

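View pics/scene0.png

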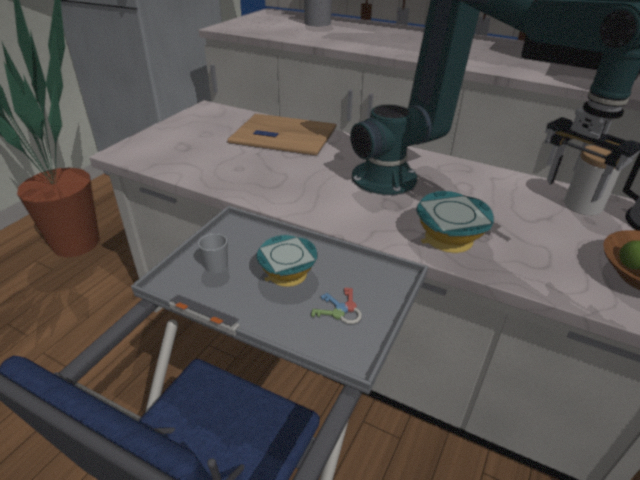

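The target is the bowl on the tray, at about row 207, col 337 in the top view. The larger one on the bench is the look-alike. Next I'll fit the centre and yaw.

```bash
cat > fit.py <<'E'
import numpy as np,cv2,pickle
from scipy.optimize import least_squares
P={"top":[(228.2,320),(178.5,355.2),(225.4,362.8),(188.1,311.8)],"scene":[(242.2,307.7),(261.7,262.8),(269.8,297.4),(239,278.6)]}
S={k:pickle.load(open(k+".pkl","rb")) for k in P}
def proj(n,X):
    s=S[n];K=np.array([[s["fx"],0,s["cx"]],[0,s["fy"],s["cy"]],[0,0,1.]])
    return cv2.projectPoints(np.asarray(X,float),s["rvec"],s["tvec"],K,s["dist_coeffs"])[0][:,0,::-1]
def pads(p,r=.0613,z=.0645):
    a=p[2]+np.arange(4)*np.pi/2
    return np.c_[p[0]+r*np.cos(a),p[1]+r*np.sin(a),0*a+z]
def res(p,ns,free=False):
    out=[]
    for n in ns:
        q=proj(n,pads(p,p[3]) if free else pads(p))
        m=np.array(P[n]); d=q[:,None]-m[None]; j=np.argmin((d**2).sum(2),0)
        out.append(d[j,range(len(m))].ravel())
    return np.concatenate(out)
if __name__=="__main__":
  for ns in(["top"],["scene"],["top","scene"]):
    for free in(0,1):
      b=min((least_squares(res,[.53,0.0,a]+[.06]*free,args=(ns,free),x_scale=.01) for a in np.arange(0,1.57,.2)),key=lambda r:r.cost)
      print(ns,b.x.round(4),"cost",round(b.cost,2),res(b.x,ns,free).round(1))
E
python3 fit.py
```

```text
['top'] [ 0.5484 -0.0279  0.9429] cost 8.87 [ 2.5 -1.5  1.   0.9 -1.8  1.1 -1.7 -0.5]
['top'] [ 0.5483 -0.0279 -0.6279  0.0595] cost 7.06 [ 1.7 -0.9  1.8  0.3 -2.4  0.3 -1.1  0.3]
['scene'] [ 0.5491 -0.0233  0.9852] cost 15.63 [ 3.2  2.6 -1.2 -0.9 -1.7  1.  -0.4 -2.9]
['scene'] [ 0.5494 -0.0232  0.9853  0.059 ] cost 14.29 [ 3.5  1.8 -1.4  0.  -2.2  0.6  0.2 -2.5]
['top', 'scene'] [ 0.5481 -0.0264  0.9571] cost 29.57 [ 2.9 -1.9  0.9 -0.3 -2.1  0.5 -1.2 -1.6  3.   2.  -2.3 -2.1 -2.1 -0.7
 -1.2 -3.1]
['top', 'scene'] [ 0.5482 -0.0264  0.9571  0.0594] cost 26.59 [ 2.1 -1.3  1.6 -0.9 -2.7 -0.4 -0.7 -0.7  3.2  1.3 -2.5 -1.3 -2.6 -1.
 -0.7 -2.7]
```

```bash
cat > sq.py <<'E'
from fit import *
def unproj(n,rc,z):
    f=lambda X: (proj(n,[[X[0],X[1],z]])-rc).ravel()
    return least_squares(f,[.55,-.03],x_scale=.01).x
for n,c in(("top",(207,337)),("scene",(255,286))):
    im=S[n]["pixels"].astype(int)
    hsv=cv2.cvtColor(S[n]["pixels"],cv2.COLOR_RGB2HSV)
    r,cc=c; print(n,"px pale",im[r-8,cc+8],"teal/flap",im[r,cc-30],"tray",im[r,cc+60])
    yy,xx=np.mgrid[:480,:640]; near=(abs(yy-r)<45)&(abs(xx-cc)<45)
    t=cv2.inRange(hsv,(70,20,60),(105,255,255)); 
    pale=((hsv[...,2]>(150 if n=="top" else 130))&near&(hsv[...,0]>25)).astype(np.uint8)
    pale=cv2.morphologyEx(pale,cv2.MORPH_CLOSE,np.ones((5,5),np.uint8))
    k=max(cv2.findContours(pale,0,2)[0],key=cv2.contourArea)
    h=cv2.convexHull(k); _,q=cv2.minEnclosingTriangle(h) if 0 else (0,0)
    m=np.zeros_like(pale);cv2.fillPoly(m,[h],1)
    pts=np.argwhere(m); 
    print("area",m.sum(),"centroid world",unproj(n,pts.mean(0),.059).round(4))
    mk=m.astype(float)
    def cost(p):
        a=p[2]+np.pi/4+np.arange(4)*np.pi/2; R=p[3]*np.sqrt(2)
        Q=proj(n,np.c_[p[0]+R*np.cos(a),p[1]+R*np.sin(a),0*a+.059])[:,::-1]
        w=np.zeros((480,640),np.uint8);cv2.fillPoly(w,[np.round(Q*64).astype(np.int32)],255,cv2.LINE_AA,6)
        return abs(w/255.-mk).sum()
    from scipy.optimize import minimize
    b=min((minimize(cost,[.548,-.027,a,.05],method="Nelder-Mead",options=dict(initial_simplex=np.array([.548,-.027,a,.05])+np.r_[np.zeros((1,4)),np.diag([.004,.004,.1,.003])])) for a in(.8,.95,1.1)),key=lambda r:r.fun)
    print(b.x.round(4),b.fun)
E
python3 sq.py
python3 - <<'E'
import cv2
i=cv2.imread("pics/top0.png")[150:270,270:430]
cv2.imwrite("pics/c.png",cv2.resize(i,None,fx=5,fy=5,interpolation=cv2.INTER_CUBIC))
E
```

```text
top px pale [162 174 162] teal/flap [167 178 163] tray [120 124 122]
area 2514 centroid world [ 0.5468 -0.0263]
[ 0.5469 -0.0264  0.9621  0.0472] 50.074509803921565
scene px pale [138 146 142] teal/flap [53 65 69] tray [105 107 111]
area 1055 centroid world [ 0.5475 -0.0248]
[ 0.5459 -0.0258  0.9548  0.0454] 41.52549019607844
```

View pics/c.png

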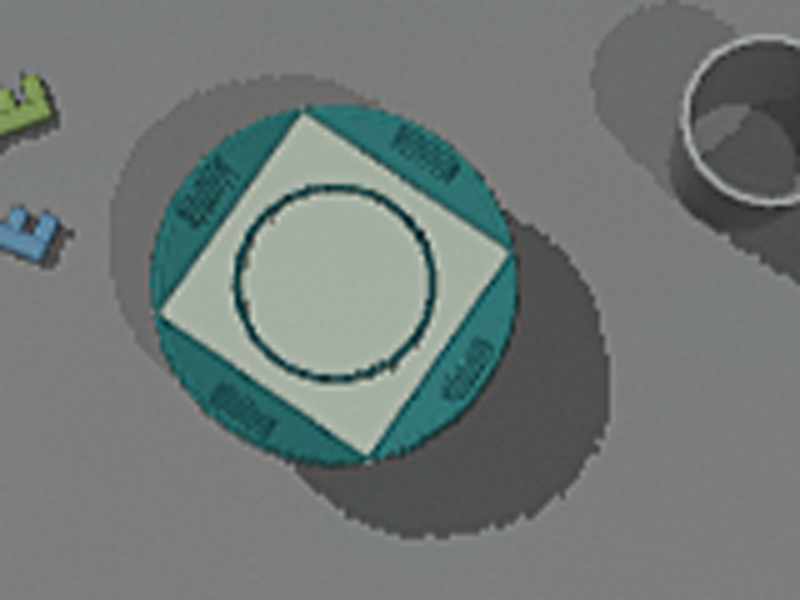

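Bowl centre is about (0.547, -0.026) with yaw 0.96 mod 90°. The pads are at (0.583, 0.025), (0.496, 0.010), (0.511, -0.077) and (0.598, -0.062). I'll move above the second one first.

play_rows([
  [9.4,[29.6,-50.2,0],[0,0,-0.24]],
  [9.4,[29.6,-50.2,0],[0,0,-0.24]],
  [0,[29.6,-50.2,0],[0,0,-0.24]],
  [0,[29.6,-50.2,0],[0,0,-0.24]],
  [0,[29.6,-50.2,0],[0,0,-0.24]],
  [0,[29.6,-50.2,0],[0,0,-0.24]],
  [0,[29.6,-50.2,0],[0,0,-0.24]],
  [0,[29.6,-50.2,0],[0,0,-0.24]],
])

```text
time: 1.27
tool_pos: [0.3697, 0.2235, 0.2059]
ee_rot: [3.14, 0.001, 2.53]
wrist_force: [0.8, 0.8, 0.8]
width: 0.0573
```

play_rows([
  [0,[12.6,-21.5,0],[0,0,0]],
  [0,[12.6,-21.5,-6],[0,0,0]],
  [0,[12.6,-21.5,-9],[0,0,0]],
  [0,[12.6,-21.5,-11],[0,0,0]],
  [0,[12.6,-21.5,-11],[0,0,0]],
  [0,[12.6,-21.5,-11],[0,0,0]],
  [0,[12.6,-21.5,-11],[0,0,0]],
  [0,[12.6,-21.5,-11],[0,0,0]],
])

```text
time: 1.93
tool_pos: [0.4943, 0.0066, 0.0914]
ee_rot: [-3.137, -0.005, 2.525]
wrist_force: [-0.7, 0.3, 0.3]
width: 0.0039
```

```bash
python3 - <<'E'
from bench import *
import cv2
o=get_obs();print(o["tool_pos"],o["ee_rot"],o["width"],o["wrist_force"],o["joint_positions"])
a=[]
for n,(r,c) in (("top",(207,337)),("scene",(250,286))):
    i=snapshot(n)["pixels"][r-60:r+60,c-50:c+50,::-1];a.append(cv2.resize(i,None,fx=4,fy=4))
cv2.imwrite("pics/d.png",cv2.hconcat(a))
E
```

```text
[0.49431158 0.00663162 0.09144615] [-3.1370624  -0.00453711  2.5247797 ] 0.0038769048339839557 [-0.71976505  0.25486889  0.28384762] [-0.10011706  0.02019623  1.66982873 -0.0017084   1.45775065 -1.05391275]
```

View pics/d.png

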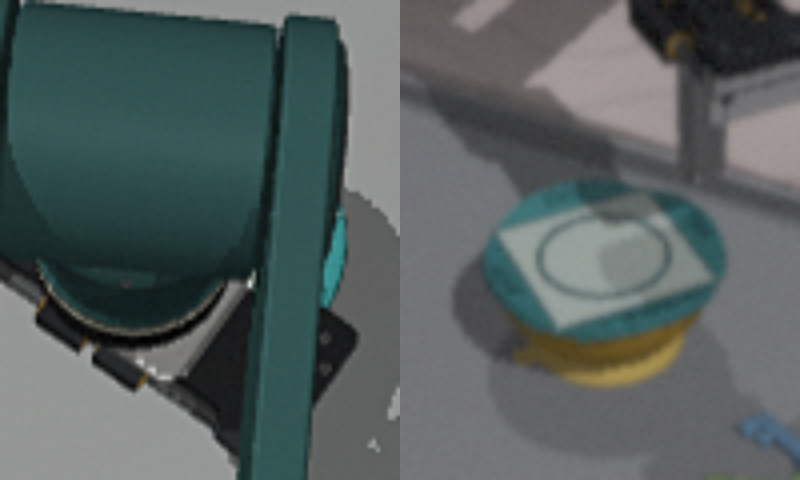

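Scene view: the fingertip at about (690,180) in the crop is right above the pad at (687,208). Going down.

play_rows([
  [0,[0.1,0.2,-0.5],[0,0,0]],
  [0,[0.1,0.2,-1.2],[0,0,0]],
  [0,[0.1,0.2,-1.8],[0,0,0]],
  [0,[0.1,0.2,-2.0],[0,0,0]],
  [0,[0.1,0.2,-2.0],[0,0,0]],
])

```text
time: 2.45
tool_pos: [0.4954, 0.0131, 0.0748]
ee_rot: [-3.141, -0.001, 2.531]
wrist_force: [0.3, -0.2, 0.1]
width: 0.0006
```

play_rows([
  [0,[0,-0.2,-0.5],[0,0,0]],
  [0,[0,-0.2,-0.9],[0,0,0]],
  [0,[0,-0.2,-1.2],[0,0,0]],
  [0,[0,-0.2,-1.4],[0,0,0]],
  [0,[0,-0.2,-1.5],[0,0,0]],
  [0,[0,-0.2,-1.5],[0,0,0]],
  [0,[0,-0.2,-1.5],[0,0,0]],
])

```text
time: 3.03
tool_pos: [0.4963, 0.0104, 0.0607]
ee_rot: [3.141, 0.0, 2.53]
wrist_force: [-0.5, 1.6, 2.6]
width: 0.0008
```

play_rows([
  [0,[0,0,-0.1],[0,0,0]],
  [0,[0,0,-0.2],[0,0,0]],
  [0,[0,0,-0.2],[0,0,0]],
])

```text
time: 3.28
tool_pos: [0.4964, 0.0104, 0.0604]
ee_rot: [3.141, 0.001, 2.53]
wrist_force: [-4.3, 0.9, 11.1]
width: 0.0006
```

play_rows([
  [0,[0,0,2.5],[0,0,0]],
  [0,[3.3,-2.4,3],[0,0,0]],
  [0,[6.7,-4.7,3],[0,0,0]],
  [0,[10.1,-7.1,3],[0,0,0]],
  [0,[10.1,-7.1,2.4],[0,0,0]],
  [0,[10.1,-7.1,2.0],[0,0,0]],
  [0,[10.1,-7.1,1.8],[0,0,0]],
  [0,[10.1,-7.1,1.8],[0,0,0]],
])

```text
time: 3.95
tool_pos: [0.5955, -0.0599, 0.0751]
ee_rot: [-3.141, -0.003, 2.53]
wrist_force: [-0.2, 0.3, -0.2]
width: 0.0006
```

play_rows([
  [0,[0.1,-0.1,-0.5],[0,0,0]],
  [0,[0.1,-0.1,-0.9],[0,0,0]],
  [0,[0.1,-0.1,-1.2],[0,0,0]],
  [0,[0.1,-0.1,-1.4],[0,0,0]],
  [0,[0.1,-0.1,-1.6],[0,0,0]],
  [0,[0.1,-0.1,-1.8],[0,0,0]],
  [0,[0.1,-0.1,-1.8],[0,0,0]],
])

```text
time: 4.53
tool_pos: [0.5988, -0.0617, 0.0606]
ee_rot: [3.14, 0.003, 2.53]
wrist_force: [-1.0, -0.2, 5.8]
width: 0.0006
```

play_rows([
  [0,[0,0,-0.1],[0,0,0]],
  [0,[0,0,-0.2],[0,0,0]],
  [0,[0,0,-0.2],[0,0,0]],
])

```text
time: 4.78
tool_pos: [0.5989, -0.0617, 0.0603]
ee_rot: [3.14, 0.003, 2.53]
wrist_force: [-3.5, -0.1, 11.9]
width: 0.0005
```

play_rows([
  [0,[0,0,3],[0,0,0]],
  [0,[0,0,4],[0,0,-0.12]],
  [0,[-4,-0.8,4],[0,0,-0.24]],
  [0,[-8,-1.5,4],[0,0,-0.36]],
  [0,[-8.6,-1.5,4],[0,0,-0.48]],
  [0,[-8.6,-1.5,4],[0,0,-0.6]],
  [0,[-8.6,-1.5,4],[0,0,-0.72]],
  [0,[-8.6,-1.5,4],[0,0,-0.84]],
])

```text
time: 5.45
tool_pos: [0.5113, -0.0764, 0.0962]
ee_rot: [-3.141, -0.0, 1.684]
wrist_force: [0.2, 0.5, -0.5]
width: 0.0006
```

play_rows([
  [0,[0,0,0],[0,0,-0.12]],
  [0,[0,0,0],[0,0,-0.24]],
  [0,[0,0,0],[0,0,-0.36]],
  [0,[0,0,0],[0,0,-0.48]],
  [0,[0,0,0],[0,0,-0.6]],
  [0,[0,0,-1],[0,0,-0.72]],
  [0,[0,0,-2],[0,0,-0.73]],
  [0,[0,0,-2],[0,0,-0.73]],
])

```text
time: 6.12
tool_pos: [0.5101, -0.0761, 0.0737]
ee_rot: [-3.137, 0.002, 0.963]
wrist_force: [-1.1, 0.7, -0.4]
width: 0.0004
```

play_rows([
  [0,[0.1,0,-0.5],[0,0,0]],
  [0,[0.1,0,-0.9],[0,0,0]],
  [0,[0.1,0,-1.2],[0,0,0]],
  [0,[0.1,0,-1.4],[0,0,0]],
  [0,[0.1,0,-1.6],[0,0,0]],
  [0,[0.1,0,-1.8],[0,0,0]],
  [0,[0.1,0,-2.0],[0,0,0]],
  [0,[0.1,0,-2.0],[0,0,0]],
])

```text
time: 6.78
tool_pos: [0.5139, -0.0773, 0.0602]
ee_rot: [3.139, 0.0, 0.961]
wrist_force: [-6.5, 1.0, 14.4]
width: 0.0004
```

Next pad A, at (0.5826, 0.0248): a shift of about (+6.9, +10.2) cm.

play_rows([
  [0,[0,0,2.5],[0,0,0]],
  [0,[2.3,3.4,3],[0,0,0]],
  [0,[4.6,6.8,3],[0,0,0]],
  [0,[7.0,10.2,3],[0,0,0]],
  [0,[7.0,10.2,2.4],[0,0,0]],
  [0,[7.0,10.2,2.0],[0,0,0]],
  [0,[7.0,10.2,2.0],[0,0,0]],
])

```text
time: 7.37
tool_pos: [0.5818, 0.0253, 0.0745]
ee_rot: [-3.139, 0.002, 0.961]
wrist_force: [-1.6, -0.6, 0.4]
width: 0.0005
```

play_rows([
  [0,[0,0,-0.5],[0,0,0]],
  [0,[0,0,-0.9],[0,0,0]],
  [0,[0,0,-1.2],[0,0,0]],
  [0,[0,0,-1.4],[0,0,0]],
  [0,[0,0,-1.6],[0,0,0]],
  [0,[0,0,-1.8],[0,0,0]],
  [0,[0,0,-2.0],[0,0,0]],
  [0,[0,0,-2.0],[0,0,0]],
])

```text
time: 8.03
tool_pos: [0.5838, 0.0247, 0.0603]
ee_rot: [3.139, -0.002, 0.959]
wrist_force: [-4.4, 0.6, 12.7]
width: 0.0006
```

play_rows([
  [0,[0,0,3],[0,0,0]],
  [0,[0,0,7],[0,0,0]],
  [0,[0,0,11],[0,0,0]],
  [0,[-4,0,15],[0,0,0]],
  [0,[-8,2,15],[0,0,0]],
  [0,[-12,4,15],[0,0,0]],
  [0,[-16,6,15],[0,0,0]],
  [0,[-18,10,15],[0,0,0]],
])

```text
time: 8.7
tool_pos: [0.4128, 0.1082, 0.2066]
ee_rot: [3.14, 0.0, 0.955]
wrist_force: [1.1, 0.5, 0.4]
width: 0.0002
```

play_rows([
  [0,[-2,4,0],[0,0,0]],
  [0,[-3,8,0],[0,0,0]],
  [0,[-3,12,0],[0,0,0]],
  [0,[-3,16,0],[0,0,0]],
  [0,[-3,20,0],[0,0,0]],
  [0,[-3,20,0],[0,0,0]],
  [0,[-3,20,0],[0,0,0]],
])

```text
time: 9.28
tool_pos: [0.3846, 0.3104, 0.2053]
ee_rot: [-3.141, 0.002, 0.963]
wrist_force: [-0.5, -0.1, -0.6]
width: 0.0007
```

```bash
python3 - <<'E'
from bench import *
import cv2
a=[]
for n,(r,c) in (("top",(207,337)),("scene",(255,286))):
    i=snapshot(n)["pixels"][r-50:r+50,c-40:c+40,::-1];a.append(cv2.resize(i,None,fx=5,fy=5,interpolation=cv2.INTER_CUBIC))
cv2.imwrite("pics/e.png",cv2.hconcat(a)); cv2.imwrite("pics/top2.png",snapshot("top")["pixels"][:,:,::-1])
for l in("cup_centre","keys_centre","holder_centre"):
    print(l,[(d["point"],round(d["confidence"],2)) for d in silhouettes("top",l)])
E
```

```text
cup_centre [([174.5, 419.6], 0.64)]
keys_centre [([193.4, 251.9], 0.97)]
holder_centre [([104.2, 370.3], 0.62)]
```

View pics/e.png

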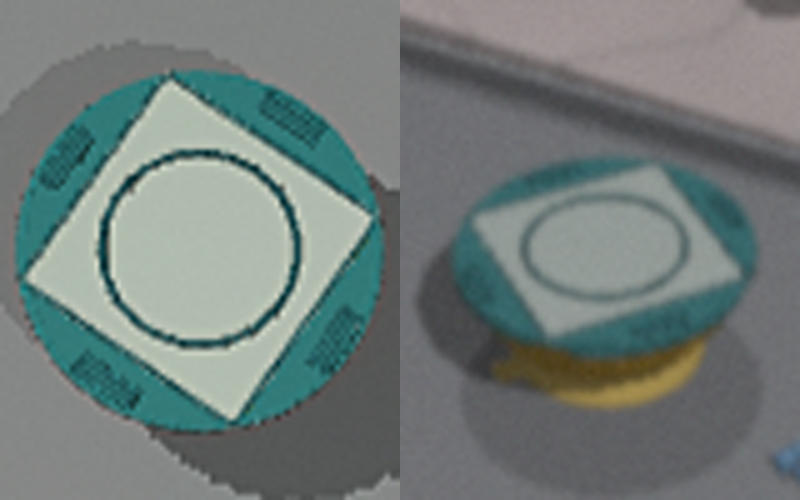

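View pics/top2.png

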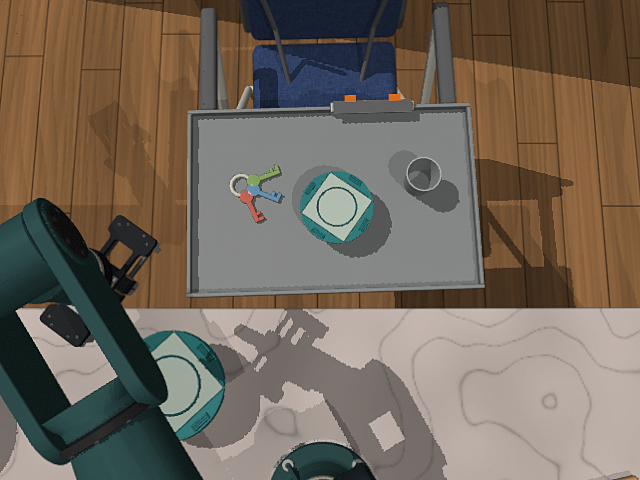

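The lid is now flat and evenly shaded. The cup (174,420), keys (193,252) and holder (104,370) haven't moved, and the arm is clear of everything.

```bash
python3 -c "
from bench import *
print(close_job())"
```

```text
the job is handed in; nothing more can be done
None
```

I pressed all four rim sections of the tray bowl's lid on their thumb pads with closed fingertips, then moved the arm clear and handed the job in. It took about 9.5 s of robot time; no verdict is reported.

- **Sections:** at each pad the fingertip met a firm stop of 11–14 N at a height of 60.2–60.4 mm. The pads should lie at 60.6 mm when shut.
- **Lid:** in the last pictures it lies flat on the bowl with all four sections evenly level. I had no direct reading of the section or lid joints.
- **Cup, keys and holder:** by eye they have not moved between the first and last top pictures. The detected cup position shifted by 3 pixels (about 5 mm), within the detector's noise. I had no starting positions for the keys and holder to compare.
- **Disagreement:** the lid's pale middle measured about 46 mm from centre to edge in the images, against the stated 50 mm. The outer diameter came out at about 139 mm against the stated 140 mm, so I took it as the right bowl.

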